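# Hang the entry tins on the rail and log them at the hub

## Robot

A 6-joint arm with a two-finger parallel gripper is mounted at the origin on the work surface. World frame = base frame: x ahead of the robot, y to its left, z up, the work surface at z = 0. Lengths are in m, angles in rad, forces in N, time in s.
With the tool pointing down it reaches from about 0.275 to 0.975 m from the base axis. Payload 8.4 kg.
Tool frame: the origin (TCP) lies between the finger pads, 19 mm behind the fingertips; this is the grasp point; z points along the fingers, y is the direction in which the jaws open and shut (so a half turn about z gives the same grasp; the last joint's range is limited). The gripper opens to 92 mm and grips with 3 to 60 N. Pads are 20 mm wide; open, the fingers measure 128 mm over their backs; the gripper's body (75 mm by 189 mm) begins 69 mm behind the grasp point.
Start: joints at [1.129, 0.353, 1.633, -0, 1.155, -0.002], TCP at [0.266, 0.566, 0.233] pointing down, gripper open.
Joint ranges: [-2.63, 2.63], [-0.92, 2.1], [0.06, 2.66], [-1.3, 4.44], [0, 2.69], [-3.02, 3.02]. Speed limits (rad/s): [2.22, 2.22, 2.79, 3.14, 3.14, 3.14].

## Interface

Orientations are given as a unit quaternion [w, x, y, z].
In Python, from rig import monitor, eyes, job gives the robot as it stands.
- The arm moves only by the shell command python3 -m jog 'ROWS'. ROWS is JSON, a list of rows, each an object of numbers: "gripper": the gripper command: -1 is shut, 1 is fully open, values between are in proportion; "dx", "dy", "dz": the shift along the tool's x, y, z in m; "ax", "ay", "az": the turn, a rotation vector about the tool's x, y, z in rad. In form: [{"gripper": .., "dx": .., "dy": .., "dz": .., "ax": .., "ay": .., "az": ..}, ...]. A call has 1 to 12 rows; each row is the pose to reach, as a shift and turn from the pose commanded when the call began, along the tool's axes at that moment; what a row does not reach only later rows make up. A row lasts 1/10 s, in which the tool goes at most 50 mm and 8.59 degrees, less where a joint would pass 70% of its speed; a pose out of reach is approached as far as the arm can. A call with a gripper value outside its range is refused whole. The fingers move at their own pace and stop on an object; the grip force is fixed at half the most. Time passes only in rows, so rows that repeat a pose let the fingers close. It gives the time, the measured TCP pose, the force and the opening at its end, in the units of the state.
- monitor.observe(): the state, without advancing time (a new reading comes with each control period).
- eyes.grab_frame(name): name is "side" or "top" or "wrist"; returns a dict with "image" (400x640x3 uint8, red, green, blue), "K" (3x3 intrinsics, pixels), "extrinsics" (4x4, takes a point from camera to world coordinates). Camera axes: x right, y up, looking along -z (the intrinsics and any distortion apply to the point x, -y, -z); pixel columns grow to the right and rows downward; lengths in m; the calibration is good to about 2 mm. A picture is of the moment at which its call begins. There is no depth.
- job.hand_in(): hands the job in, once; it reports no verdict.
The state is a dict: "time": time; "joints": joint angles; "dq": joint speeds; "joint_efforts": joint torques, N m; "eef_pos": TCP position; "ee_rot": TCP orientation; "wrist_force": force on the tool from outside, world axes, zero at the start; "wrist_torque": the same for the moment, N m; "opening": opening from 0.0 (shut) to 1.0 (fully open).
Only numpy, scipy, OpenCV 4.12 (cv2) and the standard library are available. Lean on these libraries where they do the work, as an engineer would, in place of code of your own. Each camera call takes 0.05 s, during which the arm holds its last target. There are 200 camera calls.

## Task

Press the hub's button fully down and let it up to start the stock-take of the entry shelf. Then hook every tin that stands on the shelf onto the bare end of the rail and slide each along to a black mark of its own, hanging freely and centred on the mark (within a centimetre), and only when all hang still and released, press the button fully down and let it up once more to log them. Leave the flashlight, pen cup, key fob, charging disc and plain canister where they are.

Things in the scene. Friction and masses are not known exactly. Their poses are not given: they have to be found in the camera images.
- tin0: Tin with a rigid strap hook, at first standing on the shelf, hook open to +x (within 0.5 rad). Origin: centre of its underside; z up; x to the hook's open side. Body round, 42 mm across, 50 mm tall, on a weighted round foot 60 mm across, 10 mm thick; in all 166 mm tall; about 260 g (0.8 to 1.25 times), balanced under the ridge. Hung level, its origin is 113 mm below the rail's top. May be absent.
- tin0_hook (a point): Inner ridge of the hook of tin0, at x = y = 0, z = 114 mm in the tin's frame; hung, it lies about 1 mm above the rail's top. 16 mm wide strap: stem at x = -20 to -14 mm, roof an inverted V falling 30 degrees to both sides, lip at x = 14 to 20 mm with its lower end at z = 94 mm. The rail enters from the +x side by the 44 mm high gap between lip and body.
- tin0_grip (a point): Grip of tin0, at x = y = 0, z = 144 mm in the tin's frame (a good TCP point): black neck 12 mm (x) by 16 mm (y) over the hook, z = 120 to 158 mm, with a head 26 mm (x) by 16 mm (y) up to z = 166 mm that keeps it from slipping down. Pinch across the tin's x from above (tall pads bear on the head, 26 mm), fingertips not below z = 124 mm.
- tin1: Tin with a rigid strap hook, at first standing on the shelf, hook open to +x (within 0.5 rad). Origin: centre of its underside; z up; x to the hook's open side. Body square, 40 mm wide, 50 mm tall, on a weighted round foot 60 mm across, 10 mm thick; in all 166 mm tall; about 260 g (0.8 to 1.25 times), balanced under the ridge. Hung level, its origin is 113 mm below the rail's top. May be absent.
- tin1_hook (a point): Inner ridge of the hook of tin1, at x = y = 0, z = 114 mm in the tin's frame; hung, it lies about 1 mm above the rail's top. 16 mm wide strap: stem at x = -20 to -14 mm, roof an inverted V falling 30 degrees to both sides, lip at x = 14 to 20 mm with its lower end at z = 94 mm. The rail enters from the +x side by the 44 mm high gap between lip and body.
- tin1_grip (a point): Grip of tin1, at x = y = 0, z = 144 mm in the tin's frame (a good TCP point): black neck 12 mm (x) by 16 mm (y) over the hook, z = 120 to 158 mm, with a head 26 mm (x) by 16 mm (y) up to z = 166 mm that keeps it from slipping down. Pinch across the tin's x from above (tall pads bear on the head, 26 mm), fingertips not below z = 124 mm.
- tin2: Tin with a rigid strap hook, at first standing on the shelf, hook open to +x (within 0.5 rad). Origin: centre of its underside; z up; x to the hook's open side. Body round, 42 mm across, 50 mm tall, on a weighted round foot 60 mm across, 10 mm thick; in all 166 mm tall; about 260 g (0.8 to 1.25 times), balanced under the ridge. Hung level, its origin is 113 mm below the rail's top. May be absent.
- tin2_hook (a point): Inner ridge of the hook of tin2, at x = y = 0, z = 114 mm in the tin's frame; hung, it lies about 1 mm above the rail's top. 16 mm wide strap: stem at x = -20 to -14 mm, roof an inverted V falling 30 degrees to both sides, lip at x = 14 to 20 mm with its lower end at z = 94 mm. The rail enters from the +x side by the 44 mm high gap between lip and body.
- tin2_grip (a point): Grip of tin2, at x = y = 0, z = 144 mm in the tin's frame (a good TCP point): black neck 12 mm (x) by 16 mm (y) over the hook, z = 120 to 158 mm, with a head 26 mm (x) by 16 mm (y) up to z = 166 mm that keeps it from slipping down. Pinch across the tin's x from above (tall pads bear on the head, 26 mm), fingertips not below z = 124 mm.
- tin3: Tin with a rigid strap hook, at first standing on the shelf, hook open to +x (within 0.5 rad). Origin: centre of its underside; z up; x to the hook's open side. Body square, 40 mm wide, 50 mm tall, on a weighted round foot 60 mm across, 10 mm thick; in all 166 mm tall; about 260 g (0.8 to 1.25 times), balanced under the ridge. Hung level, its origin is 113 mm below the rail's top. May be absent.
- tin3_hook (a point): Inner ridge of the hook of tin3, at x = y = 0, z = 114 mm in the tin's frame; hung, it lies about 1 mm above the rail's top. 16 mm wide strap: stem at x = -20 to -14 mm, roof an inverted V falling 30 degrees to both sides, lip at x = 14 to 20 mm with its lower end at z = 94 mm. The rail enters from the +x side by the 44 mm high gap between lip and body.
- tin3_grip (a point): Grip of tin3, at x = y = 0, z = 144 mm in the tin's frame (a good TCP point): black neck 12 mm (x) by 16 mm (y) over the hook, z = 120 to 158 mm, with a head 26 mm (x) by 16 mm (y) up to z = 166 mm that keeps it from slipping down. Pinch across the tin's x from above (tall pads bear on the head, 26 mm), fingertips not below z = 124 mm.
- rail: Fixed steel rail: round bar 14 mm in diameter, 480 mm long, along the body's y axis, its axis 175 mm above the shelf, on two 16 mm posts (feet 40 mm across) at y = -235 and +235 mm. Origin on the shelf under the bar's middle; yaw within 0.08 rad of zero. Tins slide freely along it but cannot pass one another.
- mark0 (a point): top of the bar at the black mark 0 (6 mm wide black band round the bar and stripe on the web), at y = -180 mm in the rail's frame, 182 mm above the shelf; farthest from the bare end. From y = -225 to +115 mm in the rail's frame a 3 mm web reaches 45 mm below the bar's axis: there a hook cannot be put on (bar and web are taller than its gap), but a hung tin slides along, 11 mm clear
- mark1 (a point): top of the bar at the black mark 1 (6 mm wide black band round the bar and stripe on the web), at y = -105 mm in the rail's frame, 182 mm above the shelf
- mark2 (a point): top of the bar at the black mark 2 (6 mm wide black band round the bar and stripe on the web), at y = -30 mm in the rail's frame, 182 mm above the shelf
- mark3 (a point): top of the bar at the black mark 3 (6 mm wide black band round the bar and stripe on the web), at y = 45 mm in the rail's frame, 182 mm above the shelf; nearest the bare end. The bar's bare end, without web, is from y = +115 to +227 mm in the rail's frame: hook the tins on there, best at y = +170 mm
- push (a joint): travel of the hub's push button: 0 up, 0.006 m fully down; spring back, about 5 N to press fully down; moves straight down
- push_top (a point): centre of the top of the push button (steel, 30 mm across), which stands on a white hub box 80 x 80 x 36 mm fixed on the shelf to the right (-y) of the tins
- flashlight: black flashlight, 125 mm long, 34 mm across, lying between the tins and the rail; origin under its middle. Bystander: leave where it is.
- pencup: grey cup of pens, 76 mm across, 95 mm tall, pens to 150 mm, left (+y) of the tins; origin under its middle. Bystander: leave where it is.
- fob: red key fob, 34 x 58 x 12 mm, lying below the rail; origin under its middle. Bystander: leave where it is.
- disc: white charging disc, 58 mm across, 8 mm thick, lying between the tins and the rail; origin under its middle. Bystander: leave where it is.
- canister: plain screw-top aluminium canister without a hook, 71 mm across, 105 mm tall, beyond the rail's bare end; origin under its middle. Bystander: leave where it is.
Not all that is in view belongs to the job. Leave any purple look-alike of the tin3 alone.

How it is judged:
On the way, in this order (a step that is already met when the one before it is completed fails the run):
1. the button is pressed fully down (over 5 of its 6 mm) (value of joint push above 0.005 m), for 0.1 s.
2. the button is let up (value of joint push below 0.0015 m), for 0.1 s.
3. every tin present hangs on the rail, each at a mark, released and still ((distance between tin0_hook and mark0 below 0.012 m or distance between tin0_hook and mark1 below 0.012 m or distance between tin0_hook and mark2 below 0.012 m or distance between tin0_hook and mark3 below 0.012 m) and angle between each of tin0, tin1, tin2, tin3's own z axis and vertical below 0.26 rad and linear speed of each of tin0, tin1, tin2, tin3 below 0.04 m/s and contact force between the fingers and tin0 below 0.2 N and (distance between tin1_hook and mark0 below 0.012 m or distance between tin1_hook and mark1 below 0.012 m or distance between tin1_hook and mark2 below 0.012 m or distance between tin1_hook and mark3 below 0.012 m) and contact force between the fingers and tin1 below 0.2 N and (distance between tin2_hook and mark0 below 0.012 m or distance between tin2_hook and mark1 below 0.012 m or distance between tin2_hook and mark2 below 0.012 m or distance between tin2_hook and mark3 below 0.012 m) and contact force between the fingers and tin2 below 0.2 N and (distance between tin3_hook and mark0 below 0.012 m or distance between tin3_hook and mark1 below 0.012 m or distance between tin3_hook and mark2 below 0.012 m or distance between tin3_hook and mark3 below 0.012 m) and contact force between the fingers and tin3 below 0.2 N), for 0.3 s.
4. the button is pressed fully down again (value of joint push above 0.005 m), for 0.1 s.
5. the button is let up again (value of joint push below 0.0015 m), for 0.1 s.
At the end, for the whole second after the job is handed in: Every tin present hangs on the rail with its hook's inner ridge within 12 mm of the top of the bar at one of the marks, within 0.26 rad of upright, slower than 0.04 m/s and not touched by the fingers; the button is up (under 1.5 mm) (all of step 3 and value of joint push below 0.0015 m).
It fails at once if a bystander (flashlight, pen cup, key fob, charging disc, canister) is moved more than 40 mm (distance of any of flashlight, pencup, fob, disc, canister from where it was at the start of the episode above 0.04 m).
Of tin0, tin1, tin2, tin3 only 2 to 4 are there at a start; the rules pass over those that are not, and their reading is None.
At some moment in a run one of tin0, tin1, tin2, tin3 may be knocked a few centimetres aside while the robot is not near it.
Once in a run the grip may slacken for a moment while it holds something.
It also fails if it takes over 210 s, if anything falls off the work surface, if the arm or the gripper's body presses on something with over 40 N, if the wrist force passes 120 N, or if a joint passes its speed limit or range.

## Working session

There is one attempt and no reset: what is moved stays moved. The work goes in short steps, Python scripts to look and compute and a shell command to move; the robot and the scene stay as the last step left them, time stands still between calls to the robot, and variables do not carry over. Pictures are saved under pics/ and viewed, about 12 in all and at most 16, crops included, and the job is handed in when it is done.

```bash
mkdir -p pics; ls
cat > h.py <<'E'
import numpy as np, cv2, json
from rig import monitor, eyes, job
def grab(n, save=None):
    f=eyes.grab_frame(n); im=f["image"]
    if save: cv2.imwrite(f"pics/{save}.png", im[:,:,::-1])
    return f
def ray(f,u,v):
    K=f["K"];E=f["extrinsics"]
    p=np.linalg.inv(K)@[u,v,1]; d=E[:3,:3]@np.array([p[0],-p[1],-p[2]])
    return E[:3,3],d
def onz(f,u,v,z):
    o,d=ray(f,u,v); return o+d*(z-o[2])/d[2]
def proj(f,P):
    E=f["extrinsics"]; c=E[:3,:3].T@(np.array(P)-E[:3,3]); c=np.array([c[0],-c[1],-c[2]]); q=f["K"]@c; return q[:2]/q[2]
def tri(f1,p1,f2,p2):
    a,d=ray(f1,*p1); b,e=ray(f2,*p2)
    t=np.linalg.lstsq(np.stack([d,-e],1),b-a,rcond=None)[0]
    return (a+d*t[0]+b+e*t[1])/2, np.linalg.norm(a+d*t[0]-b-e*t[1])
E
python3 - <<'E'
from h import *
import os
for n in ("top","side"):
    f=grab(n,n+"0"); print(n,f["K"].tolist(),f["extrinsics"].round(3).tolist(),[k for k in f])
s=monitor.observe(); print(s)
E
```

```text
pics
top [[421.4541372215989, 0.0, 324.2151711639888], [0.0, 421.4541372215989, 196.10498440280634], [0.0, 0.0, 1.0]] [[0.008, 0.983, -0.185, 0.311], [-1.0, 0.007, -0.002, 0.028], [-0.001, 0.185, 0.983, 1.207], [0.0, 0.0, 0.0, 1.0]] ['image', 'K', 'extrinsics']
side [[421.223731986614, 0.0, 322.1211699767329], [0.0, 421.223731986614, 194.68172164817608], [0.0, 0.0, 1.0]] [[1.0, 0.015, -0.025, 0.469], [-0.029, 0.472, -0.881, -1.069], [-0.001, 0.881, 0.473, 0.729], [0.0, 0.0, 0.0, 1.0]] ['image', 'K', 'extrinsics']
{'time': 0.1, 'joints': array([ 1.12859342e+00,  3.53578217e-01,  1.63405428e+00, -5.04245195e-07,
        1.15522510e+00, -2.38148641e-03]), 'dq': array([ 8.45501570e-05, -1.85320741e-03,  4.94030366e-04,  8.99102638e-04,
       -1.30842061e-03, -4.72497327e-04]), 'joint_efforts': array([-7.32740846e-04, -5.94901514e+01, -3.34933197e+01,  6.96850265e-02,
        1.83003664e-02, -6.74527519e-05]), 'eef_pos': array([0.26591675, 0.56513335, 0.23264153]), 'ee_rot': array([-1.39214286e-04,  2.18142342e-01,  9.75916758e-01, -6.16963487e-04]), 'wrist_force': array([-0.24978981, -0.03989993, -0.00353137]), 'wrist_torque': array([-0.03354053,  0.02908134,  0.00134843]), 'opening': 0.9970670701211568}
```

View pics/top0.png

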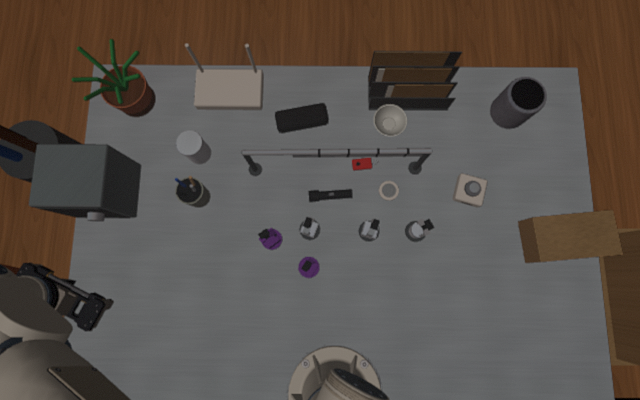

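View pics/side0.png

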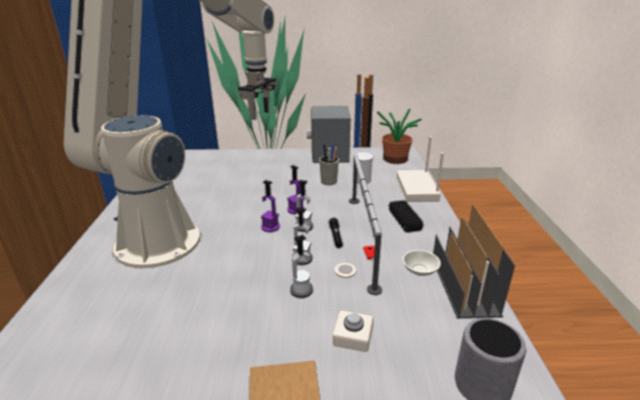

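Candidates in the top view: three grey tins at (310,228), (370,230) and (417,230); purple look-alikes at (271,238) and (308,267), to leave alone. The plain canister is at (190,145) and the button at (473,188). The rail's bare end is on the left, x 245–295 px. One close crop to check this.

Run:
```python
from h import *
a=cv2.imread('pics/top0.png'); b=cv2.imread('pics/side0.png')
A=cv2.resize(a[130:280,236:496],None,fx=3,fy=3,interpolation=cv2.INTER_CUBIC)[:, :780]
cv2.imwrite('pics/c1.png',A)
f=grab("top");g=grab("side")
print("btn",tri(f,(473,187),g,(354,319)))
for p in [(473,188)]: print(onz(f,*p,0.045))
for p in [(310,231),(370,233),(417,232),(271,240),(308,268)]: print(p,onz(f,*p,0.03).round(3))
for p in [(243,152),(430,152),(320,153),(349,153),(378,152.5),(408,152)]: print(p,onz(f,*p,0.182).round(3))
```

```text
btn (array([ 0.55724732, -0.38585936,  0.05203601]), np.float64(0.00046171636977908293))
[ 0.55563316 -0.38821288  0.045     ]
(310, 231) [0.432 0.07  0.03 ]
(370, 233) [ 0.428 -0.098  0.03 ]
(417, 232) [ 0.432 -0.23   0.03 ]
(271, 240) [0.406 0.178 0.03 ]
(308, 268) [0.33  0.074 0.03 ]
(243, 152) [0.615 0.236 0.182]
(430, 152) [ 0.619 -0.236  0.182]
(320, 153) [0.614 0.042 0.182]
(349, 153) [ 0.615 -0.031  0.182]
(378, 152.5) [ 0.617 -0.105  0.182]
(408, 152) [ 0.618 -0.18   0.182]
```

View pics/c1.png

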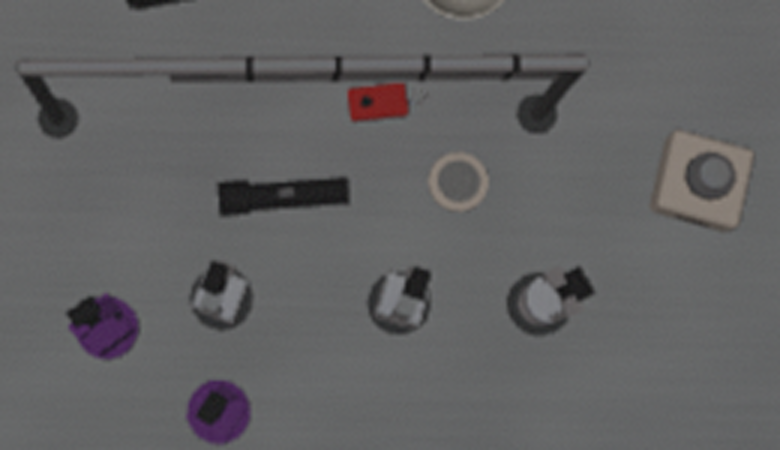

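Confirmed: the grey hooked tins are at crop (222,297), (400,300) and (540,302), the purple ones are excluded, and the button is at crop (711,176). I'll add a helper that works out moves, then press the button.

```bash
cat >> h.py <<'E'
from scipy.spatial.transform import Rotation as Ro
def plan(x,y,z,phi):
    "shift and turn in the present tool axes to reach TCP x,y,z with jaw axis at angle phi"
    s=monitor.observe(); q=s["ee_rot"]; R=Ro.from_quat([q[1],q[2],q[3],q[0]])
    c,n=np.cos(phi),np.sin(phi); T=Ro.from_matrix(np.array([[-n,c,0],[c,n,0],[0,0,-1]]).T)
    T=Ro.from_matrix(np.array([[-n,c,0],[c,n,0],[0,0,-1]]))
    print("t",round(s["time"],2),"pos",s["eef_pos"].round(4),"F",s["wrist_force"].round(2),"open",round(s["opening"],3))
    print(" d",R.inv().apply(np.array([x,y,z])-s["eef_pos"]).round(4),"a",(R.inv()*T).as_rotvec().round(4))
E
sed -i '/^    c,n=np.cos/s/T=.*$/pass/' h.py
python3 - <<'E'
from h import *
plan(.556,-.387,.15,0)
plan(.556,-.387,.233,0)
E
```

```text
t 0.2 pos [0.266  0.5653 0.2328] F [ 0.39  0.09 -0.56] open 1.0
 d [-0.6679 -0.7381  0.0835] a [-8.000e-04  5.000e-04  1.131e+00]
t 0.2 pos [0.266  0.5653 0.2328] F [ 0.39  0.09 -0.56] open 1.0
 d [-6.679e-01 -7.382e-01  5.000e-04] a [-8.000e-04  5.000e-04  1.131e+00]
```

```bash
python3 -m jog '[{"gripper":-1,"dx":-0.668,"dy":-0.738,"dz":0,"az":1.131},{"gripper":-1,"dx":-0.668,"dy":-0.738,"dz":0,"az":1.131},{"gripper":-1,"dx":-0.668,"dy":-0.738,"dz":0,"az":1.131},{"gripper":-1,"dx":-0.668,"dy":-0.738,"dz":0,"az":1.131},{"gripper":-1,"dx":-0.668,"dy":-0.738,"dz":0,"az":1.131},{"gripper":-1,"dx":-0.668,"dy":-0.738,"dz":0,"az":1.131},{"gripper":-1,"dx":-0.668,"dy":-0.738,"dz":0,"az":1.131},{"gripper":-1,"dx":-0.668,"dy":-0.738,"dz":0,"az":1.131},{"gripper":-1,"dx":-0.668,"dy":-0.738,"dz":0,"az":1.131},{"gripper":-1,"dx":-0.668,"dy":-0.738,"dz":0,"az":1.131},{"gripper":-1,"dx":-0.668,"dy":-0.738,"dz":0,"az":1.131},{"gripper":-1,"dx":-0.668,"dy":-0.738,"dz":0,"az":1.131}]'; python3 -c "
from h import *
plan(.556,-.387,.12,0)"
```

```text
t 0.2 pos [0.266  0.5653 0.2328] F [ 0.39  0.09 -0.56] open 1.0
 d [-0.6679 -0.7381  0.1135] a [-8.000e-04  5.000e-04  1.131e+00]$[0]: bad value
```

```bash
python3 -m jog '[{"gripper":-1.0,"dx":-0.05,"dy":-0.05,"dz":0.0,"ax":0.0,"ay":0.0,"az":0.1}]'; echo; python3 -m jog --help | head -30
```

```text
time: 0.3
eef_pos: [0.2823, 0.5217, 0.233]
ee_rot: [-0.0, 0.266, 0.964, 0.001]
wrist_force: [1.4, 0.5, 0.4]
opening: 0.936
invalid input: not JSON, or not a number
```

```bash
python3 -c "
from h import *
plan(.556,-.387,.233,0)"
```

```text
t 0.3 pos [0.2823 0.5217 0.233 ] F [1.4  0.46 0.38] open 0.936
 d [-0.7003 -0.6404 -0.0022] a [ 0.0014 -0.0022  1.0333]
```

```bash
python3 -m jog '[{"gripper":-1,"dx":-0.7,"dy":-0.64,"dz":0,"ax":0,"ay":0,"az":1.03},{"gripper":-1,"dx":-0.7,"dy":-0.64,"dz":0,"ax":0,"ay":0,"az":1.03},{"gripper":-1,"dx":-0.7,"dy":-0.64,"dz":0,"ax":0,"ay":0,"az":1.03},{"gripper":-1,"dx":-0.7,"dy":-0.64,"dz":0,"ax":0,"ay":0,"az":1.03},{"gripper":-1,"dx":-0.7,"dy":-0.64,"dz":0,"ax":0,"ay":0,"az":1.03},{"gripper":-1,"dx":-0.7,"dy":-0.64,"dz":0,"ax":0,"ay":0,"az":1.03},{"gripper":-1,"dx":-0.7,"dy":-0.64,"dz":0,"ax":0,"ay":0,"az":1.03},{"gripper":-1,"dx":-0.7,"dy":-0.64,"dz":0,"ax":0,"ay":0,"az":1.03},{"gripper":-1,"dx":-0.7,"dy":-0.64,"dz":0,"ax":0,"ay":0,"az":1.03},{"gripper":-1,"dx":-0.7,"dy":-0.64,"dz":0,"ax":0,"ay":0,"az":1.03},{"gripper":-1,"dx":-0.7,"dy":-0.64,"dz":0,"ax":0,"ay":0,"az":1.03},{"gripper":-1,"dx":-0.7,"dy":-0.64,"dz":0,"ax":0,"ay":0,"az":1.03}]'; python3 -c "
from h import *
plan(.556,-.387,.12,0)"
```

```text
time: 1.5
eef_pos: [0.455, -0.0586, 0.2335]
ee_rot: [0.0, 0.707, 0.707, 0.0]
wrist_force: [1.2, 0.6, 0.2]
opening: 0.002
t 1.5 pos [ 0.455  -0.0586  0.2335] F [1.18 0.57 0.22] open 0.002
 d [-0.3285  0.1007  0.1135] a [ 0.0006 -0.      0.0007]
```

```bash
python3 -m jog '[{"gripper":-1,"dx":-0.328,"dy":0.101,"dz":0,"ax":0,"ay":0,"az":0},{"gripper":-1,"dx":-0.328,"dy":0.101,"dz":0,"ax":0,"ay":0,"az":0},{"gripper":-1,"dx":-0.328,"dy":0.101,"dz":0,"ax":0,"ay":0,"az":0},{"gripper":-1,"dx":-0.328,"dy":0.101,"dz":0,"ax":0,"ay":0,"az":0},{"gripper":-1,"dx":-0.328,"dy":0.101,"dz":0,"ax":0,"ay":0,"az":0},{"gripper":-1,"dx":-0.328,"dy":0.101,"dz":0,"ax":0,"ay":0,"az":0},{"gripper":-1,"dx":-0.328,"dy":0.101,"dz":0,"ax":0,"ay":0,"az":0},{"gripper":-1,"dx":-0.328,"dy":0.101,"dz":0.1,"ax":0,"ay":0,"az":0},{"gripper":-1,"dx":-0.328,"dy":0.101,"dz":0.13,"ax":0,"ay":0,"az":0},{"gripper":-1,"dx":-0.328,"dy":0.101,"dz":0.14,"ax":0,"ay":0,"az":0},{"gripper":-1,"dx":-0.328,"dy":0.101,"dz":0.145,"ax":0,"ay":0,"az":0}]'; python3 -c "
from h import *
w=grab('wrist','w0');f=grab('top')
print(proj(w,monitor.observe()['eef_pos']),w['extrinsics'].round(3).tolist())
plan(.556,-.387,.07,0)"
```

```text
time: 2.6
eef_pos: [0.5528, -0.3822, 0.0827]
ee_rot: [-0.005, 0.707, 0.707, -0.001]
wrist_force: [-1.1, -0.2, 0.1]
opening: 0.003
[326.5333816  271.96538967] [[1.0, -0.004, 0.007, 0.554], [0.002, 0.957, 0.29, -0.299], [-0.008, -0.29, 0.957, 0.235], [0.0, 0.0, 0.0, 1.0]]
t 2.7 pos [ 0.5557 -0.384   0.0877] F [-0.03 -0.5   0.43] open 0.006
 d [-0.003   0.0003  0.0177] a [-0.0017 -0.0012  0.0011]
```

View pics/w0.png

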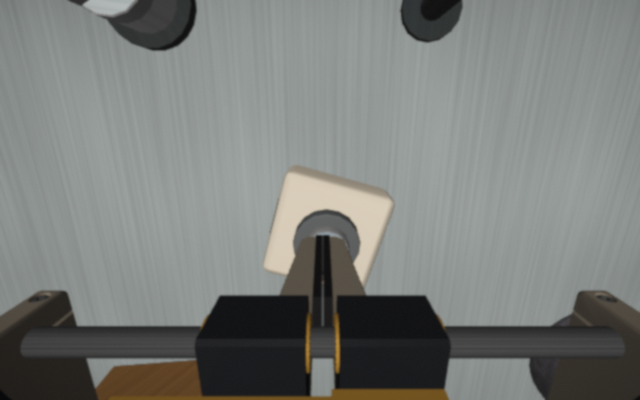

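The wrist view shows the button at about (326,240) with the closed tips right over it. Pressing.

```bash
python3 -m jog '[{"gripper":-1,"dx":-0.002,"dy":0,"dz":0.016,"ax":0,"ay":0,"az":0},{"gripper":-1,"dx":-0.002,"dy":0,"dz":0.018,"ax":0,"ay":0,"az":0},{"gripper":-1,"dx":-0.002,"dy":0,"dz":0.018,"ax":0,"ay":0,"az":0}]';python3 -m jog '[{"gripper":-1,"dx":0,"dy":0,"dz":0.003,"ax":0,"ay":0,"az":0},{"gripper":-1,"dx":0,"dy":0,"dz":0.003,"ax":0,"ay":0,"az":0}]';python3 -m jog '[{"gripper":-1,"dx":0,"dy":0,"dz":0.003,"ax":0,"ay":0,"az":0},{"gripper":-1,"dx":0,"dy":0,"dz":0.003,"ax":0,"ay":0,"az":0}]'
```

```text
time: 3.0
eef_pos: [0.5576, -0.3874, 0.072]
ee_rot: [0.002, 0.707, 0.707, 0.0]
wrist_force: [2.1, -2.0, 3.0]
opening: 0.0
time: 3.2
eef_pos: [0.5576, -0.3874, 0.0709]
ee_rot: [0.002, 0.707, 0.707, 0.0]
wrist_force: [-1.3, 2.1, 17.0]
opening: 0.003
time: 3.4
eef_pos: [0.5578, -0.3876, 0.0705]
ee_rot: [0.002, 0.707, 0.708, 0.0]
wrist_force: [-8.6, 4.1, 40.1]
opening: 0.007
```

Force rose to 40 N against the stop, so the button went fully down. Letting it up and moving to look at the rightmost tin.

```bash
python3 -m jog '[{"gripper":-1,"dx":0,"dy":0,"dz":-0.02,"ax":0,"ay":0,"az":0},{"gripper":-1,"dx":0,"dy":0,"dz":-0.04,"ax":0,"ay":0,"az":0},{"gripper":-1,"dx":0,"dy":0,"dz":-0.09,"ax":0,"ay":0,"az":0},{"gripper":0.2,"dx":0,"dy":0,"dz":-0.14,"ax":0,"ay":0,"az":0},{"gripper":0.2,"dx":0,"dy":0,"dz":-0.19,"ax":0,"ay":0,"az":0},{"gripper":0.2,"dx":0.04,"dy":-0.04,"dz":-0.22,"ax":0,"ay":0,"az":0},{"gripper":0.2,"dx":0.085,"dy":-0.08,"dz":-0.22,"ax":0,"ay":0,"az":0},{"gripper":0.2,"dx":0.085,"dy":-0.12,"dz":-0.22,"ax":0,"ay":0,"az":0},{"gripper":0.2,"dx":0.085,"dy":-0.12,"dz":-0.22,"ax":0,"ay":0,"az":0},{"gripper":0.2,"dx":0.085,"dy":-0.12,"dz":-0.22,"ax":0,"ay":0,"az":0}]'; python3 -c "
from h import *
w=grab('wrist','w1');f=grab('top','t1');g=grab('side','s1')
W=cv2.imread('pics/w1.png');S=cv2.imread('pics/s1.png')[150:300,250:350]
cv2.imwrite('pics/c2.png',np.vstack([W,np.hstack([cv2.resize(S,(300,450)),np.zeros((450,340,3),np.uint8)])])[:600])
cv2.imwrite('pics/c2.png',np.hstack([W,np.vstack([cv2.resize(S,(160,240)),np.zeros((160,160,3),np.uint8)])]))
plan(.432,-.23,.15,0)"
```

```text
time: 4.4
eef_pos: [0.435, -0.301, 0.2855]
ee_rot: [0.001, 0.707, 0.707, 0.0]
wrist_force: [0.3, 0.1, 0.0]
opening: 0.585
t 4.55 pos [ 0.4372 -0.3021  0.2846] F [ 0.32 -0.69 -0.21] open 0.598
 d [ 0.0722 -0.0053  0.1346] a [0.001  0.0005 0.0008]
```

View pics/c2.png

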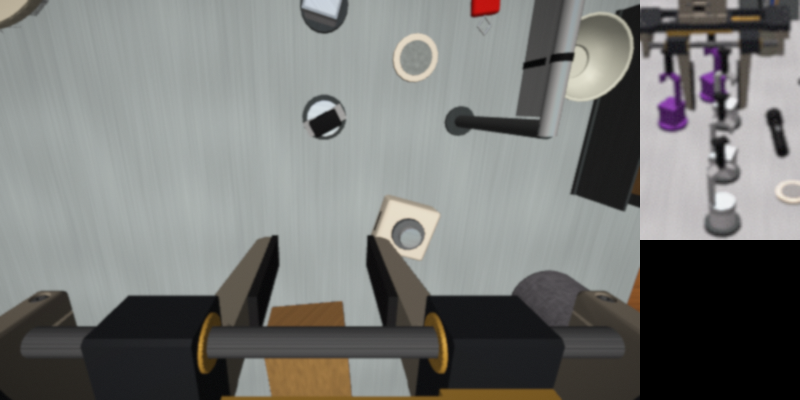

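Wrist view: the round tin's black head is at (325,121), turned somewhat counter-clockwise; the disc is at (415,57) and the rail's mark0 at (548,60). Now measuring it.

```bash
cat >> h.py <<'E'
def head(f,u,v,r=35,z=.166,thr=45):
    "pose of a black tin head near pixel u,v: x,y, yaw of the long side"
    im=f["image"].max(2); m=np.zeros_like(im); u0,v0=max(u-r,0),max(v-r,0)
    m[v0:v+r,u0:u+r]=(im[v0:v+r,u0:u+r]<thr)*255
    cs,_=cv2.findContours(m,0,2); c=max(cs,key=cv2.contourArea)
    P=np.array([onz(f,*p[0],z)[:2] for p in c],np.float32)
    (x,y),(w,h),a=cv2.minAreaRect((P*1000).astype(np.float32))
    if h>w: a+=90; w,h=h,w
    a=(a+90)%180-90
    print("head",round(x/1000,4),round(y/1000,4),"size",round(w,1),round(h,1),"yaw",round(np.radians(a),3),"px",cv2.boundingRect(c))
    return x/1000,y/1000,np.radians(a)
E
python3 - <<'E'
from h import *
w=grab('wrist')
x,y,a=head(w,325,121)
print(w["image"][121,325],w["image"][121,300:350].max(1))
plan(x,y,.2,a); plan(x,y,.147,a)
f=grab('top')
for p in [(408,152),(378,152.5)]: pass
E
```

```text
head 0.4379 -0.2305 size 23.9 14.8 yaw 0.484 px (308, 109, 31, 27)
[22 21 22] [148 125 120 129 138 127  93  51  28  24  23  23  22  22  23  23  23  24
  22  23  22  24  23  24  23  22  22  23  22  22  22  23  23  23  23  23
  23  32  51  68  69  68  74 101 137 163 171 171 171 172]
t 4.6 pos [ 0.4372 -0.3021  0.2843] F [-0.23 -0.06 -0.12] open 0.598
 d [0.0716 0.0007 0.0843] a [ 4.000e-04  3.000e-04 -4.828e-01]
t 4.6 pos [ 0.4372 -0.3021  0.2843] F [-0.23 -0.06 -0.12] open 0.598
 d [0.0716 0.0007 0.1373] a [ 4.000e-04  3.000e-04 -4.828e-01]
```

```bash
python3 -m jog '[{"gripper":0.2,"dx":0.04,"dy":0,"dz":0.03,"ax":0,"ay":0,"az":-0.48},{"gripper":0.2,"dx":0.0715,"dy":0.0005,"dz":0.07,"ax":0,"ay":0,"az":-0.48},{"gripper":0.2,"dx":0.0715,"dy":0.0005,"dz":0.08,"ax":0,"ay":0,"az":-0.48},{"gripper":0.2,"dx":0.0715,"dy":0.0005,"dz":0.08,"ax":0,"ay":0,"az":-0.48},{"gripper":0.2,"dx":0.0715,"dy":0.0005,"dz":0.11,"ax":0,"ay":0,"az":-0.48},{"gripper":0.2,"dx":0.0715,"dy":0.0005,"dz":0.137,"ax":0,"ay":0,"az":-0.48},{"gripper":0.2,"dx":0.0715,"dy":0.0005,"dz":0.137,"ax":0,"ay":0,"az":-0.48},{"gripper":-1,"dx":0.0715,"dy":0.0005,"dz":0.137,"ax":0,"ay":0,"az":-0.48},{"gripper":-1,"dx":0.0715,"dy":0.0005,"dz":0.137,"ax":0,"ay":0,"az":-0.48},{"gripper":-1,"dx":0.0715,"dy":0.0005,"dz":0.137,"ax":0,"ay":0,"az":-0.48},{"gripper":-1,"dx":0.0715,"dy":0.0005,"dz":0.137,"ax":0,"ay":0,"az":-0.48},{"gripper":-1,"dx":0.0715,"dy":0.0005,"dz":0.137,"ax":0,"ay":0,"az":-0.48}]'
python3 - <<'E'
from h import *
plan(.50,-.22,.25,0.01)
f=grab("top")
# rail marks: dark columns along the bar
im=f["image"].max(2)
for u in range(238,440): pass
g=im[148:156,238:440].astype(int); print((g.max(0)).tolist())
E
```

```text
time: 5.85
eef_pos: [0.4373, -0.2303, 0.1483]
ee_rot: [0.001, 0.518, 0.855, 0.0]
wrist_force: [1.1, 1.6, 7.1]
opening: 0.278
t 5.85 pos [ 0.4373 -0.2303  0.1483] F [1.13 1.61 7.08] open 0.278
 d [-0.02    0.0605 -0.1016] a [0.0018 0.0014 0.4707]
[105, 106, 106, 105, 106, 114, 113, 114, 113, 112, 113, 113, 114, 113, 113, 114, 112, 113, 112, 114, 113, 112, 114, 113, 112, 113, 114, 113, 113, 113, 113, 113, 114, 114, 113, 114, 113, 114, 113, 113, 112, 113, 114, 114, 112, 113, 115, 113, 113, 114, 112, 113, 114, 114, 113, 114, 113, 114, 114, 114, 114, 114, 115, 113, 114, 113, 114, 113, 114, 114, 112, 113, 112, 114, 112, 113, 112, 114, 115, 104, 91, 89, 92, 116, 113, 113, 112, 112, 113, 111, 112, 112, 113, 113, 113, 112, 114, 113, 113, 113, 115, 113, 115, 116, 114, 115, 113, 116, 117, 102, 85, 87, 103, 116, 115, 116, 113, 114, 114, 115, 113, 115, 115, 114, 114, 116, 114, 113, 114, 116, 115, 115, 115, 115, 113, 114, 114, 116, 108, 72, 66, 81, 117, 116, 114, 114, 114, 114, 113, 114, 113, 115, 115, 114, 112, 113, 114, 114, 114, 113, 113, 114, 114, 114, 115, 114, 115, 117, 105, 62, 63, 81, 117, 116, 115, 113, 116, 115, 114, 114, 115, 115, 113, 113, 113, 114, 113, 112, 113, 115, 113, 113, 112, 108, 106, 106, 107, 107, 107, 106, 107, 107]
```

```bash
python3 -m jog '[{"gripper":-1,"dx":0,"dy":0,"dz":-0.03,"ax":0,"ay":0,"az":0},{"gripper":-1,"dx":0,"dy":0,"dz":-0.07,"ax":0,"ay":0,"az":0},{"gripper":-1,"dx":0,"dy":0,"dz":-0.102,"ax":0,"ay":0,"az":0.1},{"gripper":-1,"dx":-0.015,"dy":0.03,"dz":-0.102,"ax":0,"ay":0,"az":0.2},{"gripper":-1,"dx":-0.03,"dy":0.065,"dz":-0.102,"ax":0,"ay":0,"az":0.35},{"gripper":-1,"dx":-0.03,"dy":0.065,"dz":-0.102,"ax":0,"ay":0,"az":0.48},{"gripper":-1,"dx":-0.03,"dy":0.065,"dz":-0.102,"ax":0,"ay":0,"az":0.48},{"gripper":-1,"dx":-0.03,"dy":0.065,"dz":-0.102,"ax":0,"ay":0,"az":0.48}]'
python3 - <<'E'
from h import *
plan(.52,.17,.25,0)
f=grab("top"); im=f["image"].astype(int).sum(2)
for a,b in [(252,275),(275,292)]: print(im[142:166,a:b].mean(1).round().tolist())
E
```

```text
time: 6.7
eef_pos: [0.5071, -0.2261, 0.2488]
ee_rot: [-0.001, 0.705, 0.709, -0.0]
wrist_force: [0.1, -0.4, -2.5]
opening: 0.276
t 6.7 pos [ 0.5071 -0.2261  0.2488] F [ 0.08 -0.38 -2.53] open 0.276
 d [ 0.3961  0.0148 -0.001 ] a [-0.0016 -0.0006  0.0049]
[310.0, 310.0, 313.0, 309.0, 306.0, 306.0, 309.0, 294.0, 288.0, 324.0, 329.0, 301.0, 260.0, 273.0, 314.0, 316.0, 312.0, 314.0, 314.0, 307.0, 292.0, 267.0, 254.0, 245.0]
[311.0, 311.0, 312.0, 315.0, 311.0, 311.0, 298.0, 275.0, 296.0, 329.0, 327.0, 294.0, 256.0, 273.0, 313.0, 316.0, 316.0, 318.0, 316.0, 314.0, 315.0, 315.0, 314.0, 313.0]
```

```bash
python3 -m jog '[{"gripper":-1,"dx":0.03,"dy":0.01,"dz":0,"ax":0,"ay":0,"az":0},{"gripper":-1,"dx":0.07,"dy":0.015,"dz":0,"ax":0,"ay":0,"az":0},{"gripper":-1,"dx":0.12,"dy":0.015,"dz":0,"ax":0,"ay":0,"az":0},{"gripper":-1,"dx":0.17,"dy":0.015,"dz":0,"ax":0,"ay":0,"az":0},{"gripper":-1,"dx":0.22,"dy":0.015,"dz":0,"ax":0,"ay":0,"az":0},{"gripper":-1,"dx":0.27,"dy":0.015,"dz":0,"ax":0,"ay":0,"az":0},{"gripper":-1,"dx":0.32,"dy":0.015,"dz":0,"ax":0,"ay":0,"az":0},{"gripper":-1,"dx":0.36,"dy":0.015,"dz":0,"ax":0,"ay":0,"az":0},{"gripper":-1,"dx":0.39,"dy":0.015,"dz":0,"ax":0,"ay":0,"az":0},{"gripper":-1,"dx":0.396,"dy":0.015,"dz":0,"ax":0,"ay":0,"az":0.005},{"gripper":-1,"dx":0.396,"dy":0.015,"dz":0,"ax":0,"ay":0,"az":0.005}]'
python3 - <<'E'
from h import *
plan(.617,.17,.248,0)
w=grab("wrist","w2"); s=grab("side","s2"); 
W=cv2.imread('pics/w2.png'); S=cv2.imread('pics/s2.png')[130:270,250:410]
cv2.imwrite('pics/c3.png',np.hstack([cv2.resize(W,(480,300)),cv2.resize(S,(320,280))[:300] if 0 else cv2.copyMakeBorder(cv2.resize(S,(320,280)),0,20,0,0,0)]))
for y in (.1,.2): print(proj(w,(.617,y,.182)),proj(s,(.617,y,.175)))
E
```

```text
time: 7.85
eef_pos: [0.5221, 0.1697, 0.2492]
ee_rot: [0.0, 0.707, 0.707, -0.0]
wrist_force: [-0.1, -0.9, -2.8]
opening: 0.272
t 7.85 pos [0.5221 0.1697 0.2492] F [-0.11 -0.86 -2.85] open 0.272
 d [0.0004 0.0949 0.0012] a [-0.0003  0.0006 -0.0009]
[435.10402201 299.3230363 ] [359.62924301 173.1605811 ]
[449.92638264 183.04447893] [356.36679368 160.14594224]
```

View pics/c3.png

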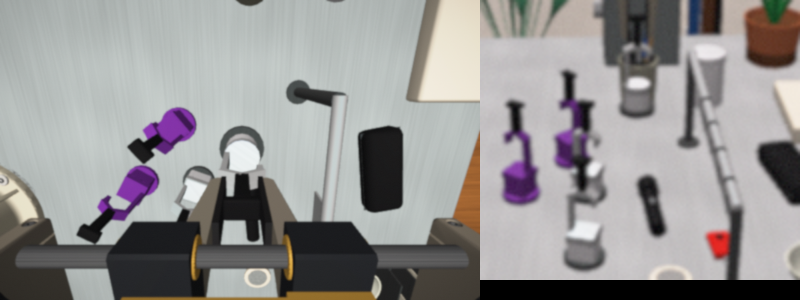

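The rail appears where predicted (x=0.617, crop (337,137)), and the tin hangs straight in the fingers. Entering and hooking on.

```bash
python3 -m jog '[{"gripper":-1,"dx":0,"dy":0.03,"dz":-0.001,"ax":0,"ay":0,"az":0},{"gripper":-1,"dx":0,"dy":0.055,"dz":-0.001,"ax":0,"ay":0,"az":0},{"gripper":-1,"dx":0,"dy":0.075,"dz":-0.001,"ax":0,"ay":0,"az":0},{"gripper":-1,"dx":0,"dy":0.09,"dz":-0.001,"ax":0,"ay":0,"az":0},{"gripper":-1,"dx":0,"dy":0.095,"dz":-0.001,"ax":0,"ay":0,"az":0},{"gripper":-1,"dx":0,"dy":0.095,"dz":-0.001,"ax":0,"ay":0,"az":0}]'; python3 -m jog '[{"gripper":-1,"dx":0,"dy":0,"dz":0.012,"ax":0,"ay":0,"az":0},{"gripper":-1,"dx":0,"dy":0,"dz":0.024,"ax":0,"ay":0,"az":0},{"gripper":-1,"dx":0,"dy":0,"dz":0.029,"ax":0,"ay":0,"az":0},{"gripper":-1,"dx":0,"dy":0,"dz":0.029,"ax":0,"ay":0,"az":0}]'
```

```text
time: 8.55
eef_pos: [0.6177, 0.1678, 0.25]
ee_rot: [-0.0, 0.709, 0.705, -0.0]
wrist_force: [0.5, 0.2, -2.9]
opening: 0.277
time: 8.95
eef_pos: [0.6167, 0.1691, 0.2201]
ee_rot: [-0.0, 0.708, 0.706, -0.001]
wrist_force: [0.0, -0.6, -2.5]
opening: 0.279
```

```bash
python3 -m jog '[{"gripper":-1,"dx":-0.02,"dy":0,"dz":0.001,"ax":0,"ay":0,"az":0},{"gripper":-1,"dx":-0.06,"dy":0,"dz":0.001,"ax":0,"ay":0,"az":0},{"gripper":-1,"dx":-0.1,"dy":0,"dz":0.001,"ax":0,"ay":0,"az":0},{"gripper":-1,"dx":-0.14,"dy":0.001,"dz":0.001,"ax":0,"ay":0,"az":0},{"gripper":-1,"dx":-0.18,"dy":0.001,"dz":0.001,"ax":0,"ay":0,"az":0},{"gripper":-1,"dx":-0.22,"dy":0.001,"dz":0.001,"ax":0,"ay":0,"az":0},{"gripper":-1,"dx":-0.26,"dy":0.001,"dz":0.001,"ax":0,"ay":0,"az":0},{"gripper":-1,"dx":-0.3,"dy":0.002,"dz":0.001,"ax":0,"ay":0,"az":0},{"gripper":-1,"dx":-0.33,"dy":0.002,"dz":0.001,"ax":0,"ay":0,"az":0},{"gripper":-1,"dx":-0.349,"dy":0.002,"dz":0.001,"ax":0,"ay":0,"az":0},{"gripper":-1,"dx":-0.349,"dy":0.002,"dz":0.001,"ax":0,"ay":0,"az":0},{"gripper":-1,"dx":-0.349,"dy":0.002,"dz":0.001,"ax":0,"ay":0,"az":0}]'
python3 - <<'E'
from h import *
plan(.618,-.18,.2185,0)
w=grab("wrist","w3"); s=grab("side","s3"); 
W=cv2.imread('pics/w3.png'); S=cv2.imread('pics/s3.png')[170:310,310:470]
cv2.imwrite('pics/c4.png',np.hstack([cv2.resize(W,(480,300)),cv2.copyMakeBorder(cv2.resize(S,(320,280)),0,20,0,0,0)]))
E
```

```text
time: 10.15
eef_pos: [0.6188, -0.1795, 0.2207]
ee_rot: [0.001, 0.709, 0.706, 0.0]
wrist_force: [0.9, -1.7, 0.8]
opening: 0.278
t 10.15 pos [ 0.6188 -0.1795  0.2207] F [ 0.91 -1.68  0.82] open 0.278
 d [-0.0005 -0.0008  0.0022] a [ 0.0013  0.0003 -0.0044]
```

View pics/c4.png

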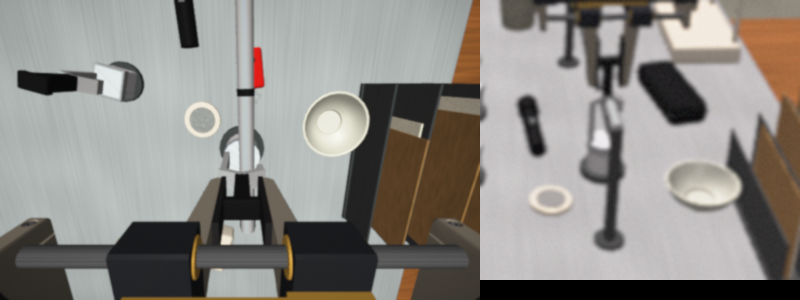

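The tin is hooked over the bar (side crop (605,130)); mark0 is hidden beneath the hook. Lowering slightly, releasing and rising, then a look.

```bash
python3 -m jog '[{"gripper":-1,"dx":0,"dy":-0.001,"dz":0.002,"ax":0,"ay":0,"az":0},{"gripper":-1,"dx":0,"dy":-0.001,"dz":0.0025,"ax":0,"ay":0,"az":0}]'; python3 -m jog '[{"gripper":-0.3,"dx":0,"dy":0,"dz":0,"ax":0,"ay":0,"az":0},{"gripper":0.0,"dx":0,"dy":0,"dz":0,"ax":0,"ay":0,"az":0},{"gripper":0.2,"dx":0,"dy":0,"dz":0,"ax":0,"ay":0,"az":0},{"gripper":0.2,"dx":0,"dy":0,"dz":0,"ax":0,"ay":0,"az":0},{"gripper":0.2,"dx":0,"dy":0,"dz":-0.01,"ax":0,"ay":0,"az":0},{"gripper":0.2,"dx":0,"dy":0,"dz":-0.04,"ax":0,"ay":0,"az":0},{"gripper":0.2,"dx":0,"dy":0,"dz":-0.08,"ax":0,"ay":0,"az":0},{"gripper":0.2,"dx":-0.04,"dy":-0.04,"dz":-0.08,"ax":0,"ay":0,"az":0},{"gripper":0.2,"dx":-0.04,"dy":-0.08,"dz":-0.08,"ax":0,"ay":0,"az":0},{"gripper":0.2,"dx":-0.02,"dy":-0.12,"dz":-0.08,"ax":0,"ay":0,"az":0},{"gripper":0.2,"dx":0.005,"dy":-0.16,"dz":-0.08,"ax":0,"ay":0,"az":0},{"gripper":0.2,"dx":0.005,"dy":-0.18,"dz":-0.08,"ax":0,"ay":0,"az":0}]'
python3 - <<'E'
from h import *
plan(.43,-.1,.2185,0)
w=grab("wrist","w4"); s=grab("side","s4"); print(proj(w,(.428,-.098,.166)),proj(w,(.618,-.18,.235)),proj(w,(.618,-.18,.182)))
W=cv2.imread('pics/w4.png'); S=cv2.imread('pics/s4.png')[170:310,310:470]
cv2.imwrite('pics/c5.png',np.hstack([cv2.resize(W,(480,300)),cv2.copyMakeBorder(cv2.resize(S,(320,280)),0,20,0,0,0)]))
E
```

```text
time: 10.45
eef_pos: [0.6189, -0.1789, 0.2202]
ee_rot: [0.002, 0.708, 0.706, 0.001]
wrist_force: [0.3, -1.5, 12.8]
opening: 0.274
time: 11.65
eef_pos: [0.4341, -0.1722, 0.2982]
ee_rot: [-0.001, 0.708, 0.706, 0.0]
wrist_force: [1.5, -0.7, -0.0]
opening: 0.604
t 11.65 pos [ 0.4341 -0.1722  0.2982] F [ 1.49 -0.66 -0.04] open 0.604
 d [ 0.0721 -0.0043  0.0798] a [-0.0009 -0.001  -0.0039]
[314.87469132 118.76593292] [562.72692076 232.32929957] [519.6688351  210.02938264]
```

View pics/c5.png

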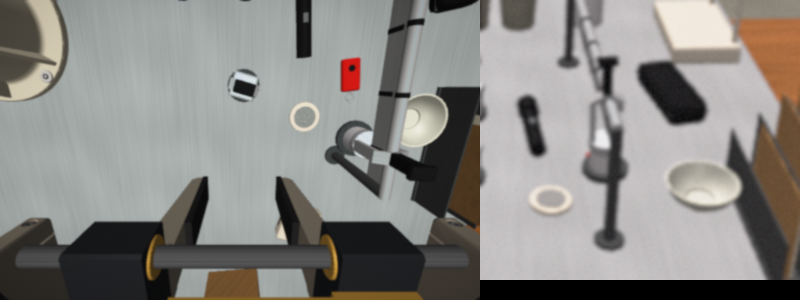

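Tin 1 hangs upright at mark0: its head is seen at (420,170) and was predicted at (422,174). The second tin's head is at full-frame pixel (324,116); measuring it.

Run:
```python
from h import *
w=grab('wrist')
x,y,a=head(w,324,116)
plan(x,y,.148,a)
```

```text
head 0.4375 -0.0967 size 23.3 13.0 yaw -0.274 px (311, 105, 28, 21)
t 11.8 pos [ 0.4369 -0.1741  0.2989] F [ 0.04  0.31 -0.36] open 0.603
 d [ 0.0775 -0.      0.1508] a [0.0018 0.0004 0.2691]
```

```bash
python3 -m jog '[{"gripper":0.2,"dx":0.045,"dy":0,"dz":0.02,"ax":0,"ay":0,"az":0.14},{"gripper":0.2,"dx":0.0775,"dy":0,"dz":0.06,"ax":0,"ay":0,"az":0.27},{"gripper":0.2,"dx":0.0775,"dy":0,"dz":0.09,"ax":0,"ay":0,"az":0.27},{"gripper":0.2,"dx":0.0775,"dy":0,"dz":0.09,"ax":0,"ay":0,"az":0.27},{"gripper":0.2,"dx":0.0775,"dy":0,"dz":0.12,"ax":0,"ay":0,"az":0.27},{"gripper":0.2,"dx":0.0775,"dy":0,"dz":0.151,"ax":0,"ay":0,"az":0.27},{"gripper":0.2,"dx":0.0775,"dy":0,"dz":0.151,"ax":0,"ay":0,"az":0.27},{"gripper":-1,"dx":0.0775,"dy":0,"dz":0.151,"ax":0,"ay":0,"az":0.27},{"gripper":-1,"dx":0.0775,"dy":0,"dz":0.151,"ax":0,"ay":0,"az":0.27},{"gripper":-1,"dx":0.0775,"dy":0,"dz":0.151,"ax":0,"ay":0,"az":0.27},{"gripper":-1,"dx":0.0775,"dy":0,"dz":0.151,"ax":0,"ay":0,"az":0.27},{"gripper":-1,"dx":0.0775,"dy":0,"dz":0.151,"ax":0,"ay":0,"az":0.27}]'
python3 - <<'E'
from h import *
plan(.52,-.09,.252,0)
E
```

```text
time: 13.0
eef_pos: [0.4382, -0.0968, 0.1479]
ee_rot: [0.001, 0.797, 0.604, 0.001]
wrist_force: [-1.6, 0.4, 7.9]
opening: 0.274
t 13.0 pos [ 0.4382 -0.0968  0.1479] F [-1.56  0.43  7.94] open 0.274
 d [ 0.0287  0.0771 -0.1039] a [ 1.80e-03  1.00e-04 -2.74e-01]
```

```bash
python3 -m jog '[{"gripper":-1,"dx":0,"dy":0,"dz":-0.03,"ax":0,"ay":0,"az":0},{"gripper":-1,"dx":0,"dy":0,"dz":-0.07,"ax":0,"ay":0,"az":0},{"gripper":-1,"dx":0,"dy":0,"dz":-0.104,"ax":0,"ay":0,"az":-0.05},{"gripper":-1,"dx":0.012,"dy":0.035,"dz":-0.104,"ax":0,"ay":0,"az":-0.15},{"gripper":-1,"dx":0.029,"dy":0.077,"dz":-0.104,"ax":0,"ay":0,"az":-0.274},{"gripper":-1,"dx":0.029,"dy":0.077,"dz":-0.104,"ax":0,"ay":0,"az":-0.274},{"gripper":-1,"dx":0.029,"dy":0.077,"dz":-0.104,"ax":0,"ay":0,"az":-0.274}]'; python3 -m jog '[{"gripper":-1,"dx":0.03,"dy":0,"dz":0,"ax":0,"ay":0,"az":0},{"gripper":-1,"dx":0.07,"dy":0,"dz":0,"ax":0,"ay":0,"az":0},{"gripper":-1,"dx":0.12,"dy":0,"dz":0,"ax":0,"ay":0,"az":0},{"gripper":-1,"dx":0.17,"dy":0,"dz":0,"ax":0,"ay":0,"az":0},{"gripper":-1,"dx":0.21,"dy":0,"dz":0,"ax":0,"ay":0,"az":0},{"gripper":-1,"dx":0.24,"dy":0,"dz":0,"ax":0,"ay":0,"az":0},{"gripper":-1,"dx":0.26,"dy":0,"dz":0,"ax":0,"ay":0,"az":0},{"gripper":-1,"dx":0.26,"dy":0,"dz":0,"ax":0,"ay":0,"az":0},{"gripper":-1,"dx":0.26,"dy":0,"dz":0,"ax":0,"ay":0,"az":0}]'
python3 - <<'E'
from h import *
plan(.617,.17,.2505,0)
grab('wrist','w5')
E
```

```text
time: 13.7
eef_pos: [0.5195, -0.0893, 0.2503]
ee_rot: [-0.001, 0.707, 0.707, -0.0]
wrist_force: [-0.4, -0.5, -2.7]
opening: 0.274
time: 14.6
eef_pos: [0.5185, 0.1698, 0.2506]
ee_rot: [0.0, 0.707, 0.707, -0.001]
wrist_force: [-0.3, -0.5, -3.0]
opening: 0.277
t 14.6 pos [0.5185 0.1698 0.2506] F [-0.34 -0.48 -2.97] open 0.277
 d [0.0001 0.0985 0.    ] a [-0.0009  0.001   0.0006]
```

```bash
python3 -m jog '[{"gripper":-1,"dx":0,"dy":0.03,"dz":0,"ax":0,"ay":0,"az":0},{"gripper":-1,"dx":0,"dy":0.055,"dz":0,"ax":0,"ay":0,"az":0},{"gripper":-1,"dx":0,"dy":0.075,"dz":0,"ax":0,"ay":0,"az":0},{"gripper":-1,"dx":0,"dy":0.09,"dz":0,"ax":0,"ay":0,"az":0},{"gripper":-1,"dx":0,"dy":0.0985,"dz":0,"ax":0,"ay":0,"az":0},{"gripper":-1,"dx":0,"dy":0.0985,"dz":0,"ax":0,"ay":0,"az":0}]'; python3 -m jog '[{"gripper":-1,"dx":0,"dy":0,"dz":0.012,"ax":0,"ay":0,"az":0},{"gripper":-1,"dx":0,"dy":0,"dz":0.022,"ax":0,"ay":0,"az":0},{"gripper":-1,"dx":0,"dy":0,"dz":0.028,"ax":0,"ay":0,"az":0},{"gripper":-1,"dx":0,"dy":0,"dz":0.028,"ax":0,"ay":0,"az":0}]';  python3 - <<'E'
from h import *
plan(.618,-.105,.221,0)
E
```

```text
time: 15.25
eef_pos: [0.6185, 0.1692, 0.2505]
ee_rot: [0.0, 0.708, 0.707, -0.0]
wrist_force: [-0.4, 0.0, -3.6]
opening: 0.279
time: 15.65
eef_pos: [0.6188, 0.1706, 0.2228]
ee_rot: [0.001, 0.707, 0.707, 0.001]
wrist_force: [5.1, -0.6, 0.8]
opening: 0.276
t 15.65 pos [0.6188 0.1706 0.2228] F [ 5.14 -0.65  0.77] open 0.276
 d [-0.2756 -0.0009  0.0017] a [ 0.0028 -0.0003  0.0002]
```

Fx is +5 N: the ridge sits slightly short of the bar, so I'll nudge +x, raise 1 mm and see.

```bash
python3 -m jog '[{"gripper":-1,"dx":0,"dy":0.003,"dz":-0.002,"ax":0,"ay":0,"az":0},{"gripper":-1,"dx":0,"dy":0.003,"dz":-0.002,"ax":0,"ay":0,"az":0},{"gripper":-1,"dx":0,"dy":0.003,"dz":0.0015,"ax":0,"ay":0,"az":0},{"gripper":-1,"dx":0,"dy":0.003,"dz":0.0015,"ax":0,"ay":0,"az":0}]';  python3 - <<'E'
from h import *
plan(.618,-.105,.221,0)
w=grab("wrist","w6"); s=grab("side","s6"); 
W=cv2.imread('pics/w6.png'); S=cv2.imread('pics/s6.png')[100:240,280:440]
cv2.imwrite('pics/c6.png',np.hstack([cv2.resize(W,(480,300)),cv2.copyMakeBorder(cv2.resize(S,(320,280)),0,20,0,0,0)]))
E
```

```text
time: 16.05
eef_pos: [0.6214, 0.1706, 0.2212]
ee_rot: [0.0, 0.707, 0.707, 0.0]
wrist_force: [2.8, 0.2, -0.8]
opening: 0.276
t 16.05 pos [0.6214 0.1706 0.2212] F [ 2.85  0.19 -0.78] open 0.276
 d [-2.756e-01 -3.500e-03  2.000e-04] a [ 0.0012 -0.0002  0.0001]
```

View pics/c6.png

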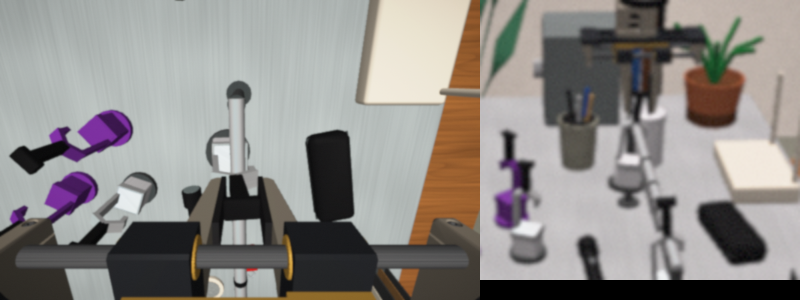

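The hook is over the bar and the tin is about level. Sliding to mark1.

```bash
python3 -m jog '[{"gripper":-1,"dx":-0.02,"dy":0,"dz":-0.001,"ax":0,"ay":0,"az":0},{"gripper":-1,"dx":-0.06,"dy":0,"dz":-0.001,"ax":0,"ay":0,"az":0},{"gripper":-1,"dx":-0.1,"dy":0,"dz":-0.001,"ax":0,"ay":0,"az":0},{"gripper":-1,"dx":-0.14,"dy":0,"dz":-0.001,"ax":0,"ay":0,"az":0},{"gripper":-1,"dx":-0.18,"dy":0,"dz":-0.001,"ax":0,"ay":0,"az":0},{"gripper":-1,"dx":-0.22,"dy":0,"dz":-0.001,"ax":0,"ay":0,"az":0},{"gripper":-1,"dx":-0.25,"dy":0,"dz":-0.001,"ax":0,"ay":0,"az":0},{"gripper":-1,"dx":-0.268,"dy":0,"dz":-0.001,"ax":0,"ay":0,"az":0},{"gripper":-1,"dx":-0.2755,"dy":0,"dz":-0.001,"ax":0,"ay":0,"az":0},{"gripper":-1,"dx":-0.2755,"dy":0,"dz":-0.001,"ax":0,"ay":0,"az":0},{"gripper":-1,"dx":-0.2755,"dy":0,"dz":0.001,"ax":0,"ay":0,"az":0},{"gripper":-1,"dx":-0.2755,"dy":0,"dz":0.001,"ax":0,"ay":0,"az":0}]';  python3 - <<'E'
from h import *
plan(.618,-.105,.221,0)
E
```

```text
time: 17.35
eef_pos: [0.6227, -0.1044, 0.222]
ee_rot: [0.002, 0.707, 0.707, 0.001]
wrist_force: [4.7, 0.0, 8.6]
opening: 0.275
t 17.35 pos [ 0.6227 -0.1044  0.222 ] F [4.71 0.04 8.56] open 0.275
 d [-0.0006 -0.0047  0.001 ] a [0.0041 0.0009 0.0008]
```

```bash
python3 -m jog '[{"gripper":-0.3,"dx":0,"dy":0,"dz":0,"ax":0,"ay":0,"az":0},{"gripper":0.0,"dx":0,"dy":0,"dz":0,"ax":0,"ay":0,"az":0},{"gripper":0.2,"dx":0,"dy":0,"dz":0,"ax":0,"ay":0,"az":0},{"gripper":0.2,"dx":0,"dy":0,"dz":0,"ax":0,"ay":0,"az":0},{"gripper":0.2,"dx":0,"dy":0,"dz":-0.01,"ax":0,"ay":0,"az":0},{"gripper":0.2,"dx":0,"dy":0,"dz":-0.04,"ax":0,"ay":0,"az":0},{"gripper":0.2,"dx":0,"dy":0,"dz":-0.08,"ax":0,"ay":0,"az":0},{"gripper":0.2,"dx":0.02,"dy":-0.04,"dz":-0.08,"ax":0,"ay":0,"az":0},{"gripper":0.2,"dx":0.04,"dy":-0.08,"dz":-0.08,"ax":0,"ay":0,"az":0},{"gripper":0.2,"dx":0.07,"dy":-0.12,"dz":-0.08,"ax":0,"ay":0,"az":0},{"gripper":0.2,"dx":0.105,"dy":-0.16,"dz":-0.08,"ax":0,"ay":0,"az":0},{"gripper":0.2,"dx":0.105,"dy":-0.185,"dz":-0.08,"ax":0,"ay":0,"az":0}]'; python3 -m jog '[{"gripper":0.2,"dx":0,"dy":0,"dz":0,"ax":0,"ay":0,"az":0}]'
python3 - <<'E'
from h import *
plan(.43,.07,.2185,0)
w=grab("wrist","w7"); s=grab("side","s7"); print(proj(w,(.437,.072,.166)),[proj(w,(.618,y,.235))*.75 for y in (-.105,-.18)])
W=cv2.imread('pics/w7.png'); S=cv2.imread('pics/s7.png')[170:310,310:470]
cv2.imwrite('pics/c7.png',np.hstack([cv2.resize(W,(480,300)),cv2.copyMakeBorder(cv2.resize(S,(320,280)),0,20,0,0,0)]))
E
```

```text
time: 18.55
eef_pos: [0.4336, 0.0021, 0.3008]
ee_rot: [-0.0, 0.707, 0.708, 0.0]
wrist_force: [-0.2, 0.2, -0.6]
opening: 0.601
time: 18.65
eef_pos: [0.433, 0.0008, 0.301]
ee_rot: [-0.0, 0.707, 0.708, -0.0]
wrist_force: [-0.6, -0.0, -0.2]
opening: 0.6
t 18.65 pos [0.433  0.0008 0.301 ] F [-0.64 -0.05 -0.24] open 0.6
 d [ 0.0692 -0.0029  0.0825] a [-0.0004  0.      0.0016]
[326.31125144 121.82651967] [array([400.83698077, 252.29508632]), array([388.38785926, 301.57402428])]
```

View pics/c7.png

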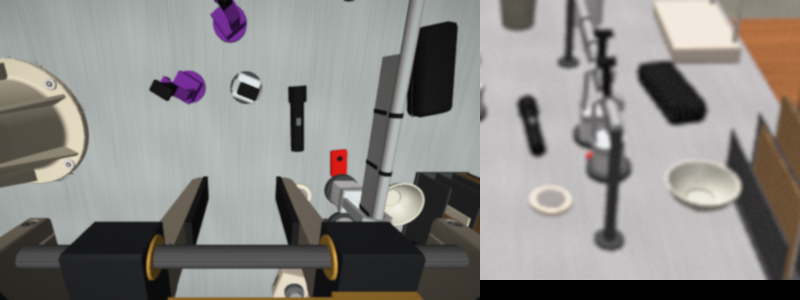

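Two tins hang side by side on the rail. The third tin's head is at about (246,90), full-frame (328,120).

Run:
```python
from h import *
w=grab('wrist')
x,y,a=head(w,328,121)
plan(x,y,.148,a)
```

```text
head 0.4409 0.0723 size 23.3 12.9 yaw -0.37 px (313, 110, 28, 22)
t 18.8 pos [ 4.369e-01 -2.000e-04  3.011e-01] F [ 1.67 -0.05 -0.12] open 0.601
 d [0.0725 0.0037 0.1531] a [ 1.800e-03 -2.000e-04  3.699e-01]
```

```bash
python3 -m jog '[{"gripper":0.2,"dx":0.04,"dy":0.0035,"dz":0.02,"ax":0,"ay":0,"az":0.14},{"gripper":0.2,"dx":0.0725,"dy":0.0035,"dz":0.06,"ax":0,"ay":0,"az":0.28},{"gripper":0.2,"dx":0.0725,"dy":0.0035,"dz":0.09,"ax":0,"ay":0,"az":0.37},{"gripper":0.2,"dx":0.0725,"dy":0.0035,"dz":0.09,"ax":0,"ay":0,"az":0.37},{"gripper":0.2,"dx":0.0725,"dy":0.0035,"dz":0.12,"ax":0,"ay":0,"az":0.37},{"gripper":0.2,"dx":0.0725,"dy":0.0035,"dz":0.153,"ax":0,"ay":0,"az":0.37},{"gripper":0.2,"dx":0.0725,"dy":0.0035,"dz":0.153,"ax":0,"ay":0,"az":0.37},{"gripper":-1,"dx":0.0725,"dy":0.0035,"dz":0.153,"ax":0,"ay":0,"az":0.37},{"gripper":-1,"dx":0.0725,"dy":0.0035,"dz":0.153,"ax":0,"ay":0,"az":0.37},{"gripper":-1,"dx":0.0725,"dy":0.0035,"dz":0.153,"ax":0,"ay":0,"az":0.37},{"gripper":-1,"dx":0.0725,"dy":0.0035,"dz":0.153,"ax":0,"ay":0,"az":0.37},{"gripper":-1,"dx":0.0725,"dy":0.0035,"dz":0.153,"ax":0,"ay":0,"az":0.37}]'
python3 - <<'E'
from h import *
plan(.52,.08,.252,0)
E
```

```text
time: 20.0
eef_pos: [0.4405, 0.0725, 0.1485]
ee_rot: [0.001, 0.825, 0.565, 0.001]
wrist_force: [0.2, -1.4, 7.1]
opening: 0.276
t 20.0 pos [0.4405 0.0725 0.1485] F [ 0.19 -1.43  7.1 ] open 0.276
 d [ 0.0358  0.0716 -0.1033] a [ 0.0024 -0.0006 -0.3697]
```

```bash
python3 -m jog '[{"gripper":-1,"dx":0,"dy":0,"dz":-0.03,"ax":0,"ay":0,"az":0},{"gripper":-1,"dx":0,"dy":0,"dz":-0.07,"ax":0,"ay":0,"az":0},{"gripper":-1,"dx":0,"dy":0,"dz":-0.104,"ax":0,"ay":0,"az":-0.05},{"gripper":-1,"dx":0.015,"dy":0.035,"dz":-0.104,"ax":0,"ay":0,"az":-0.15},{"gripper":-1,"dx":0.036,"dy":0.071,"dz":-0.104,"ax":0,"ay":0,"az":-0.28},{"gripper":-1,"dx":0.036,"dy":0.071,"dz":-0.104,"ax":0,"ay":0,"az":-0.37},{"gripper":-1,"dx":0.036,"dy":0.071,"dz":-0.104,"ax":0,"ay":0,"az":-0.37}]'; python3 -m jog '[{"gripper":-1,"dx":0.03,"dy":0,"dz":0,"ax":0,"ay":0,"az":0},{"gripper":-1,"dx":0.065,"dy":0,"dz":0,"ax":0,"ay":0,"az":0},{"gripper":-1,"dx":0.09,"dy":0,"dz":0,"ax":0,"ay":0,"az":0},{"gripper":-1,"dx":0.09,"dy":0,"dz":0,"ax":0,"ay":0,"az":0},{"gripper":-1,"dx":0.09,"dy":0,"dz":0,"ax":0,"ay":0,"az":0}]'
python3 - <<'E'
from h import *
plan(.619,.17,.251,0)
E
```

```text
time: 20.7
eef_pos: [0.5188, 0.0804, 0.2509]
ee_rot: [-0.0, 0.707, 0.708, -0.001]
wrist_force: [-0.9, -0.4, -3.1]
opening: 0.279
time: 21.2
eef_pos: [0.5177, 0.1702, 0.2511]
ee_rot: [-0.0, 0.707, 0.707, -0.001]
wrist_force: [0.5, -0.9, -3.6]
opening: 0.279
t 21.2 pos [0.5177 0.1702 0.2511] F [ 0.54 -0.86 -3.62] open 0.279
 d [-0.0002  0.1013 -0.    ] a [-0.001   0.001  -0.0003]
```

```bash
python3 -m jog '[{"gripper":-1,"dx":0,"dy":0.03,"dz":0,"ax":0,"ay":0,"az":0},{"gripper":-1,"dx":0,"dy":0.055,"dz":0,"ax":0,"ay":0,"az":0},{"gripper":-1,"dx":0,"dy":0.075,"dz":0,"ax":0,"ay":0,"az":0},{"gripper":-1,"dx":0,"dy":0.09,"dz":0,"ax":0,"ay":0,"az":0},{"gripper":-1,"dx":0,"dy":0.101,"dz":0,"ax":0,"ay":0,"az":0},{"gripper":-1,"dx":0,"dy":0.101,"dz":0,"ax":0,"ay":0,"az":0}]'; python3 -m jog '[{"gripper":-1,"dx":0,"dy":0,"dz":0.012,"ax":0,"ay":0,"az":0},{"gripper":-1,"dx":0,"dy":0,"dz":0.022,"ax":0,"ay":0,"az":0},{"gripper":-1,"dx":0,"dy":0,"dz":0.028,"ax":0,"ay":0,"az":0},{"gripper":-1,"dx":0,"dy":0,"dz":0.028,"ax":0,"ay":0,"az":0}]';  python3 - <<'E'
from h import *
plan(.619,-.030,.2225,0)
E
```

```text
time: 21.8
eef_pos: [0.6204, 0.1693, 0.2511]
ee_rot: [0.0, 0.708, 0.706, -0.0]
wrist_force: [0.2, 0.6, -3.2]
opening: 0.275
time: 22.2
eef_pos: [0.6184, 0.1702, 0.2217]
ee_rot: [-0.001, 0.707, 0.707, -0.001]
wrist_force: [0.2, 0.2, -2.2]
opening: 0.279
t 22.2 pos [0.6184 0.1702 0.2217] F [ 0.18  0.21 -2.23] open 0.279
 d [-0.2002  0.0005 -0.0007] a [-0.0027  0.0007  0.0002]
```

```bash
python3 -m jog '[{"gripper":-1,"dx":-0.02,"dy":0,"dz":-0.0005,"ax":0,"ay":0,"az":0},{"gripper":-1,"dx":-0.06,"dy":0,"dz":-0.0005,"ax":0,"ay":0,"az":0},{"gripper":-1,"dx":-0.1,"dy":0,"dz":-0.0005,"ax":0,"ay":0,"az":0},{"gripper":-1,"dx":-0.14,"dy":0,"dz":-0.0005,"ax":0,"ay":0,"az":0},{"gripper":-1,"dx":-0.17,"dy":0,"dz":-0.0005,"ax":0,"ay":0,"az":0},{"gripper":-1,"dx":-0.19,"dy":0.001,"dz":-0.0005,"ax":0,"ay":0,"az":0},{"gripper":-1,"dx":-0.2,"dy":0.001,"dz":-0.0005,"ax":0,"ay":0,"az":0},{"gripper":-1,"dx":-0.2,"dy":0.001,"dz":-0.0005,"ax":0,"ay":0,"az":0},{"gripper":-1,"dx":-0.2,"dy":0.001,"dz":0.001,"ax":0,"ay":0,"az":0},{"gripper":-1,"dx":-0.2,"dy":0.001,"dz":0.0015,"ax":0,"ay":0,"az":0},{"gripper":-1,"dx":-0.2,"dy":0.001,"dz":0.0015,"ax":0,"ay":0,"az":0}]';  python3 - <<'E'
from h import *
plan(.618,-.03,.2205,0)
E
```

```text
time: 23.3
eef_pos: [0.6206, -0.0285, 0.2216]
ee_rot: [-0.0, 0.707, 0.708, -0.0]
wrist_force: [1.1, -0.4, -2.8]
opening: 0.277
t 23.3 pos [ 0.6206 -0.0285  0.2216] F [ 1.05 -0.41 -2.78] open 0.277
 d [-0.0015 -0.0026  0.0011] a [-0.0004 -0.0002  0.0013]
```

```bash
python3 -m jog '[{"gripper":-1,"dx":-0.0015,"dy":0,"dz":0.0015,"ax":0,"ay":0,"az":0},{"gripper":-1,"dx":-0.0015,"dy":0,"dz":0.002,"ax":0,"ay":0,"az":0},{"gripper":-1,"dx":-0.0015,"dy":0,"dz":0.002,"ax":0,"ay":0,"az":0}]'
```

```text
time: 23.6
eef_pos: [0.6206, -0.0309, 0.2196]
ee_rot: [-0.0, 0.707, 0.707, -0.0]
wrist_force: [-0.6, -0.5, -3.3]
opening: 0.277
```

```bash
python3 -m jog '[{"gripper":-1,"dx":0,"dy":0,"dz":0.001,"ax":0,"ay":0,"az":0},{"gripper":-1,"dx":0,"dy":0,"dz":0.002,"ax":0,"ay":0,"az":0},{"gripper":-1,"dx":0,"dy":0,"dz":0.002,"ax":0,"ay":0,"az":0}]'
python3 - <<'E'
from h import *
w=grab("wrist","w8"); s=grab("side","s8"); 
W=cv2.imread('pics/w8.png'); S=cv2.imread('pics/s8.png')[130:270,290:450]
cv2.imwrite('pics/c8.png',np.hstack([cv2.resize(W,(480,300)),cv2.copyMakeBorder(cv2.resize(S,(320,280)),0,20,0,0,0)]))
E
```

```text
time: 23.9
eef_pos: [0.6211, -0.0312, 0.2183]
ee_rot: [0.0, 0.707, 0.707, 0.0]
wrist_force: [0.9, 0.5, 2.0]
opening: 0.277
```

View pics/c8.png

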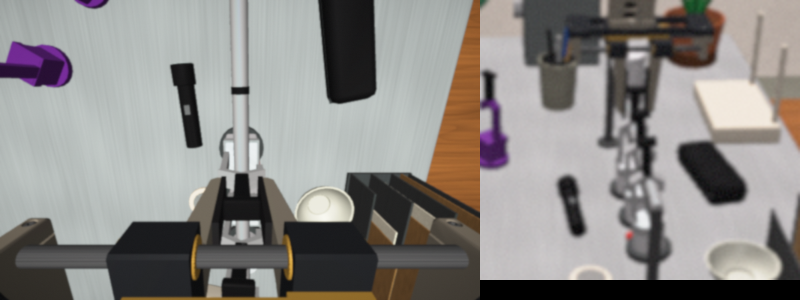

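The third tin is hooked on and resting (Fz +2 N). Releasing it, then moving clear and checking all three from the top camera.

```bash
python3 -m jog '[{"gripper":-0.3,"dx":0,"dy":0,"dz":0,"ax":0,"ay":0,"az":0},{"gripper":0.0,"dx":0,"dy":0,"dz":0,"ax":0,"ay":0,"az":0},{"gripper":0.2,"dx":0,"dy":0,"dz":0,"ax":0,"ay":0,"az":0},{"gripper":0.2,"dx":0,"dy":0,"dz":0,"ax":0,"ay":0,"az":0},{"gripper":0.2,"dx":0,"dy":0,"dz":-0.01,"ax":0,"ay":0,"az":0},{"gripper":0.2,"dx":0,"dy":0,"dz":-0.04,"ax":0,"ay":0,"az":0},{"gripper":0.2,"dx":0,"dy":0,"dz":-0.08,"ax":0,"ay":0,"az":0},{"gripper":0.2,"dx":0,"dy":-0.05,"dz":-0.08,"ax":0,"ay":0,"az":0},{"gripper":0.2,"dx":-0.02,"dy":-0.1,"dz":-0.08,"ax":0,"ay":0,"az":0},{"gripper":0.2,"dx":-0.04,"dy":-0.15,"dz":-0.08,"ax":0,"ay":0,"az":0},{"gripper":-1,"dx":-0.06,"dy":-0.2,"dz":-0.08,"ax":0,"ay":0,"az":0},{"gripper":-1,"dx":-0.06,"dy":-0.25,"dz":-0.08,"ax":0,"ay":0,"az":0}]'
python3 - <<'E'
from h import *
plan(.557,-.387,.29,0)
f=grab("top","t9"); s=grab("side","s9")
for y in (-.18,-.105,-.03,.045): print(y,"top",proj(f,(.618,y,.235)).round(1),proj(f,(.618,y,.182)).round(1),"side",proj(s,(.618,y,.235)).round(1))
T=cv2.resize(cv2.imread('pics/t9.png')[120:250,260:460],None,fx=3,fy=3); S=cv2.resize(cv2.imread('pics/s9.png')[150:300,290:350+60],None,fx=3.9*2/3,fy=3.9*2/3)[:390]
h=np.zeros((390,S.shape[1],3),np.uint8); h[:S.shape[0]]=S
cv2.imwrite('pics/c9.png',np.hstack([T[:,:480],h])[:, :800])
cv2.imwrite('pics/c9.png',np.hstack([T[:,90:570],h])[:, :800])
E
```

```text
time: 25.2
eef_pos: [0.3801, -0.0913, 0.2984]
ee_rot: [0.001, 0.707, 0.707, 0.0]
wrist_force: [-0.0, 0.3, 1.2]
opening: 0.449
t 25.2 pos [ 0.3801 -0.0913  0.2984] F [-0.01  0.25  1.15] open 0.449
 d [-0.2956  0.177   0.0089] a [ 0.0011  0.0009 -0.0004]
-0.18 top [412.1 145.8] [407.8 152.1] side [373.4 200.1]
-0.105 top [380.9 145.6] [378.1 151.9] side [369.5 186.1]
-0.03 top [349.6 145.4] [348.4 151.7] side [366.  173.6]
0.045 top [318.4 145.1] [318.7 151.5] side [362.9 162.5]
```

View pics/c9.png

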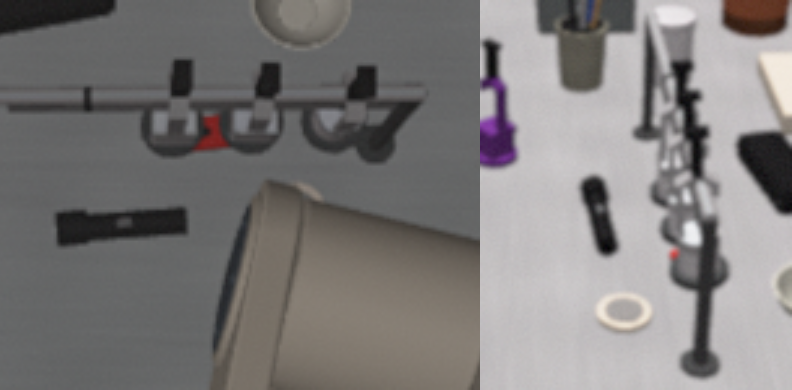

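All three heads sit at the predicted columns for marks 2, 1 and 0, to within about 2 px (about 5 mm). Next I'll measure more precisely while moving towards the button.

```bash
python3 -m jog '[{"gripper":-1,"dx":-0.05,"dy":0,"dz":0,"ax":0,"ay":0,"az":0},{"gripper":-1,"dx":-0.1,"dy":0,"dz":0,"ax":0,"ay":0,"az":0},{"gripper":-1,"dx":-0.14,"dy":0,"dz":0,"ax":0,"ay":0,"az":0},{"gripper":-1,"dx":-0.18,"dy":0.03,"dz":0,"ax":0,"ay":0,"az":0},{"gripper":-1,"dx":-0.22,"dy":0.06,"dz":0,"ax":0,"ay":0,"az":0},{"gripper":-1,"dx":-0.26,"dy":0.1,"dz":0,"ax":0,"ay":0,"az":0},{"gripper":-1,"dx":-0.295,"dy":0.13,"dz":0,"ax":0,"ay":0,"az":0},{"gripper":-1,"dx":-0.295,"dy":0.17,"dz":0,"ax":0,"ay":0,"az":0},{"gripper":-1,"dx":-0.295,"dy":0.177,"dz":0,"ax":0,"ay":0,"az":0},{"gripper":-1,"dx":-0.295,"dy":0.177,"dz":0,"ax":0,"ay":0,"az":0}]'
python3 - <<'E'
from h import *
plan(.557,-.387,.29,0)
for k in range(2):
    f=grab("top",f"t1{k}")
    for u in (350,380,412):
        try: head(f,u,144,r=9,z=.235,thr=70)
        except Exception as e: print(e)
T=cv2.resize(cv2.imread('pics/t10.png')[120:250,240:500],None,fx=3,fy=3)
cv2.imwrite('pics/c10.png',T)
E
```

```text
time: 26.3
eef_pos: [0.5595, -0.3851, 0.2973]
ee_rot: [-0.0, 0.707, 0.708, -0.0]
wrist_force: [-0.4, 1.1, 0.2]
opening: 0.006
t 26.3 pos [ 0.5595 -0.3851  0.2973] F [-0.41  1.09  0.2 ] open 0.006
 d [-0.0019 -0.0025  0.0073] a [-0.0006 -0.0004  0.0011]
head 0.6177 -0.0309 size 27.7 14.4 yaw -0.005 px (347, 140, 7, 12)
head 0.6157 -0.1005 size 27.9 19.2 yaw -0.018 px (375, 141, 9, 12)
head 0.615 -0.1748 size 25.8 23.9 yaw -0.032 px (405, 142, 11, 11)
head 0.6177 -0.0309 size 27.7 14.4 yaw -0.005 px (347, 140, 7, 12)
head 0.6157 -0.1005 size 27.9 19.2 yaw -0.018 px (375, 141, 9, 12)
head 0.615 -0.1748 size 25.8 23.9 yaw -0.032 px (405, 142, 11, 11)
```

View pics/c10.png

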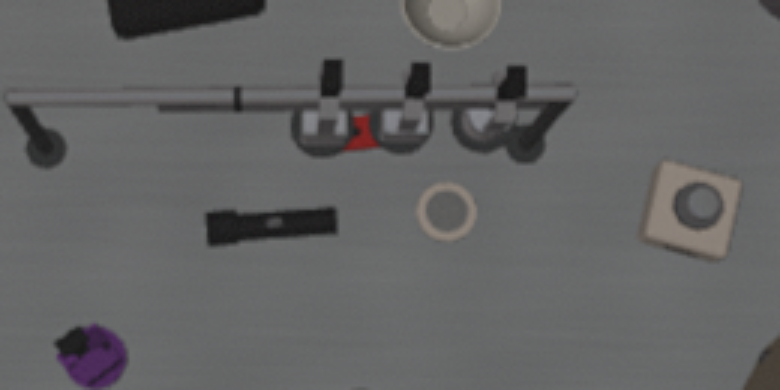

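With the visible neck sides allowed for, the head tops are at px 350.7, 380.7 and 412.5 against predictions of 349.6, 380.9 and 412.1. That is within 3 mm, all are still, and no other grey tins are left. Second press.

```bash
python3 -m jog '[{"gripper":-1,"dx":-0.002,"dy":-0.002,"dz":0.05,"ax":0,"ay":0,"az":0},{"gripper":-1,"dx":-0.002,"dy":-0.002,"dz":0.1,"ax":0,"ay":0,"az":0},{"gripper":-1,"dx":-0.002,"dy":-0.002,"dz":0.15,"ax":0,"ay":0,"az":0},{"gripper":-1,"dx":-0.002,"dy":-0.002,"dz":0.19,"ax":0,"ay":0,"az":0},{"gripper":-1,"dx":-0.002,"dy":-0.002,"dz":0.21,"ax":0,"ay":0,"az":0},{"gripper":-1,"dx":-0.002,"dy":-0.002,"dz":0.214,"ax":0,"ay":0,"az":0},{"gripper":-1,"dx":-0.002,"dy":-0.002,"dz":0.214,"ax":0,"ay":0,"az":0}]'; python3 -m jog '[{"gripper":-1,"dx":0,"dy":0,"dz":0.006,"ax":0,"ay":0,"az":0},{"gripper":-1,"dx":0,"dy":0,"dz":0.0115,"ax":0,"ay":0,"az":0},{"gripper":-1,"dx":0,"dy":0,"dz":0.0115,"ax":0,"ay":0,"az":0}]'
```

```text
time: 27.1
eef_pos: [0.556, -0.3872, 0.0845]
ee_rot: [-0.0, 0.707, 0.707, -0.0]
wrist_force: [0.6, -0.1, 0.2]
opening: 0.008
time: 27.4
eef_pos: [0.5574, -0.388, 0.0732]
ee_rot: [0.001, 0.707, 0.707, 0.0]
wrist_force: [0.8, -0.5, 3.2]
opening: 0.006
```

```bash
python3 -m jog '[{"gripper":-1,"dx":0,"dy":0,"dz":0.003,"ax":0,"ay":0,"az":0},{"gripper":-1,"dx":0,"dy":0,"dz":0.004,"ax":0,"ay":0,"az":0},{"gripper":-1,"dx":0,"dy":0,"dz":0.004,"ax":0,"ay":0,"az":0},{"gripper":-1,"dx":0,"dy":0,"dz":0.004,"ax":0,"ay":0,"az":0}]'; python3 -m jog '[{"gripper":-1,"dx":0,"dy":0,"dz":-0.015,"ax":0,"ay":0,"az":0},{"gripper":-1,"dx":0,"dy":0,"dz":-0.04,"ax":0,"ay":0,"az":0},{"gripper":-1,"dx":0,"dy":0,"dz":-0.08,"ax":0,"ay":0,"az":0},{"gripper":-1,"dx":0,"dy":0,"dz":-0.12,"ax":0,"ay":0,"az":0},{"gripper":-1,"dx":0,"dy":0,"dz":-0.12,"ax":0,"ay":0,"az":0}]';  python3 - <<'E'
from h import *
f=grab("top","t12")
for u in (350,380,412): head(f,u,144,r=9,z=.235,thr=70)
E
```

```text
time: 27.8
eef_pos: [0.5574, -0.3881, 0.0709]
ee_rot: [0.001, 0.707, 0.707, 0.0]
wrist_force: [-2.9, 2.1, 19.6]
opening: 0.005
time: 28.3
eef_pos: [0.5591, -0.389, 0.1946]
ee_rot: [0.004, 0.707, 0.707, 0.001]
wrist_force: [0.1, -0.6, -0.8]
opening: 0.004
head 0.6177 -0.0309 size 27.7 14.4 yaw -0.005 px (347, 140, 7, 12)
head 0.6157 -0.1005 size 27.9 19.2 yaw -0.018 px (375, 141, 9, 12)
head 0.615 -0.1748 size 25.8 23.9 yaw -0.032 px (405, 142, 11, 11)
```

```bash
python3 -c "
from rig import job
print(job.hand_in())"
```

```text
the job is handed in; nothing more can be done
None
```

I pressed the button, hooked all three grey tins onto the bare end of the rail and slid them to marks 0, 1 and 2. Then I pressed the button again and handed the job in at about 28 s. There was no fourth grey tin on the shelf, and I left the two purple look-alikes alone.

- **Tins:** in the last top-camera pictures the three heads were about 3 mm or less from their predicted places on the marks. That allows for the neck sides the camera also sees. They read the same before and after the second press, so the tins were still and released.
- **Button:** the interface gives no direct reading of its travel. I judged both presses full by force, 40 N and then 20 N against the stop, where about 5 N presses it fully down. I lifted well clear each time to let it up.
- **Bystanders:** the ones I could see in the later pictures had not moved. I made no separate measurement of them.
- **Contact:** the second tin touched the bar slightly off-centre as I hooked it on, about 5 N sideways. A 3 mm nudge put it right. No grip slip or knocked tin was seen.

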